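Clamp the freshly glued box in the quick-release hold-down

TASK

Clamp the freshly glued white box in the quick-release clamp: flip the cam lever fully open, slide the box fully home between the guides against the back stop, turn the T-bar nut clockwise until the foot stands about 5 mm above the lid, then flip the lever fully shut so that the sprung foot presses the lid. Turn the nut only while the lever is open. Keep the box flat on the table and leave the things around the clamp where they are.

Things in the scene. Friction and masses are not known exactly. Their poses are not given: they have to be found in the camera images.
- clamp_stand: Grey quick-release clamp bolted to the table. Origin: on the table, middle of the face of its back stop (116 mm wide, 34 high, at x = 0). Its +x is the way the box slides in, +y to the left of that. Behind the stop a column (x = 10 to 58 mm, 40 wide); on it an arm 34 mm wide, z = 84 to 105 mm, reaching forward to x = -60 over the box. Spindle with foot below and nut above: at x = -35, y = 0.
- guide_mouth (a point): Middle of the mouth of the guides, on the table, 130 mm in front of the stop (clamp_stand x = -130 mm). Two guide rails 16 mm high: inner faces at y = -43 and +43 mm from x = -90 to 0, flared outwards to y = -74 and +74 at the mouth.
- white_box: White lidded box tied with cord, 84 mm (its x) by 124 mm (its y), lid 40 mm high (42 at the cord), 0.11 to 0.22 kg, too wide to grip: push it. Origin: centre of its underside. It stands before the guides' mouth, long side along the slide-in direction, up to 0.3 rad askew. Home: an 84 mm end flat on the stop, origin at clamp_stand x = -62 mm, y = 0 (4 mm play), lid under the foot.
- lever (a joint): Cam lever, hinge along clamp_stand y at point lever_pivot, rad. 0 = fully shut (stop), 1.75 = fully open (stop); starts shut, 0 to 0.1. Stays where left (friction 0.15 N m, about 2 N at the tab). Opening lifts the foot 10 mm, shutting lowers it 10 mm, evenly. To open, push the thumb tab from the front towards clamp_stand +x and up, over to the back.
- lever_tip (a point): End of the lever's upturned thumb tab (9 mm thick, 34 long, 22 wide). Shut, it lies 83 mm towards clamp_stand -x from lever_pivot and 64 mm above it; it turns with the lever.
- lever_pivot (a point): Hinge axis of the lever, at clamp_stand x = 30 mm, y = 0, z = 135 mm. The lever is a steel bar 22 mm wide, 9 thick, 85 long with the tab at its end: shut it rises 25 degrees towards -x over the nut, open it leans 35 degrees behind upright.
- nut (a joint): Adjusting nut with a T-bar, vertical axis at clamp_stand x = -35 mm, y = 0; rad, grows CLOCKWISE seen from above, stops at 0 and 4.3, starts between 0 and 2. At 0 the bar lies along clamp_stand y. Each radian lowers the foot 4 mm. Stays where left (friction 0.15 N m, about 5 N at 30 mm out).
- nut_bar (a point): Middle of the T-bar, on the nut's axis: 122 mm above the table with the lever shut, 132 mm with it open (the nut rides up 10 mm with the spindle). Steel bar 76 mm long, 11 wide, 17 high (8.5 mm either way of this point); top of the arm below it z = 105. Push an end sideways with closed fingers, or pinch the bar, once the lever is open.
- foot_face (a point): Middle of the underside of the round rubber foot (28 mm across, 11 high) on the spindle's axis. Its height above the table less the lid's 40 mm is the gap over the lid.
- foot (a joint): How far the foot is pressed up against its spring, m: 0 = free, stop at 0.010, 1.5 N/mm. Rightly clamped it reads about 0.005.
- glue_bottle: Squeeze bottle of wood glue standing, 62 mm across, 167 mm high. Bystander beside the clamp; origin: centre of its underside. Leave it alone.
- tape_measure: Yellow tape measure, 36 x 78 x 64 mm high. Bystander beside the clamp; origin: centre of its underside. Leave it alone.
- black_tape: Roll of black tape lying flat, 58 mm across, 19 mm high. Bystander beside the clamp; origin: centre of its underside. Leave it alone.
- masking_tape: Roll of masking tape lying flat, 104 mm across, 25 mm high. Bystander beside the clamp; origin: centre of its underside. Leave it alone.
Things that resemble listed ones, but are neither listed nor needed, are in the scene too. Several things have the shape of the white_box; the one meant has the colours described above.

How it is judged:
On the way, in this order (a step that is already met when the one before it is completed fails the run):
1. the lever is flipped open (past 1.4 rad) (value of joint lever above 1.4 rad), for 0.1 s.
2. with the lever open (past 1.4 rad), the box is home against the stop (within 4 mm) and the foot stands 2.5 to 7.5 mm above its lid (value of joint lever above 1.4 rad and x of white_box in the frame of clamp_stand between -0.066 and -0.059 m and y of white_box in the frame of clamp_stand between -0.008 and 0.008 m and angle between the y axis of white_box and the x axis of clamp_stand, either way round below 0.08 rad and angle between white_box's own z axis and vertical below 0.05 rad and z of foot_face in the frame of clamp_stand between 0.0425 and 0.0475 m), for 0.1 s.
At the end, for the whole second after the job is handed in: The lever is shut (below 0.12 rad) and still, the foot is pressed up 2.2 to 7.8 mm by the lid, and the box lies flat (within 0.05 rad), at rest, square (within 0.08 rad) and home against the stop: its centre 59 to 66 mm in front of the stop's face and within 8 mm of the middle (value of joint lever below 0.12 rad and velocity of joint lever below 0.1 rad/s and value of joint foot between 0.0022 and 0.0078 m and x of white_box in the frame of clamp_stand between -0.066 and -0.059 m and y of white_box in the frame of clamp_stand between -0.008 and 0.008 m and angle between the y axis of white_box and the x axis of clamp_stand, either way round below 0.08 rad and angle between white_box's own z axis and vertical below 0.05 rad and linear speed of white_box below 0.01 m/s); the robot touches nothing.
It fails at once if the nut is turned (faster than 0.4 rad/s) while the lever is shut (below 0.5 rad) (value of joint lever below 0.5 rad and (velocity of joint nut above 0.4 rad/s or velocity of joint nut below -0.4 rad/s)).
It fails at once if the box is lifted or tipped (more than 15 mm or 0.3 rad) (height (world z) of white_box above 0.015 m or angle between white_box's own z axis and vertical above 0.3 rad).
It fails at once if one of the things around the clamp is moved more than 25 mm (distance of any of glue_bottle, tape_measure, black_tape, masking_tape from where it was at the start of the episode above 0.025 m).
It also fails if it takes over 72 s, if anything falls off the work surface, if the arm or the gripper's body presses on something with over 40 N, if the wrist force passes 120 N, or if a joint passes its speed limit or range.

ROBOT

A 7-joint arm with a two-finger parallel gripper is mounted at the origin on a cart in front of the work surface, level with it; the furniture and walls round the work are solid. World frame = base frame: x ahead of the robot, y to its left, z up, the work surface at z = 0. Lengths are in m, angles in rad, forces in N, time in s.
With the tool pointing down it reaches from about 0.4 to 0.85 m from the base axis. Payload 10.4 kg.
Tool frame: the origin (TCP) lies at the very end of the fingers, on their centre line; the grasp point (between the pads) lies 19 mm behind it (manip.grip_point_offset is the distance from the TCP to the grasp point, in m); z points along the fingers, y is the line along which they close (so a half turn about z gives the same grasp; the last joint's range is limited). The gripper opens to 85 mm and grips with 20 to 120 N. Pads are 22 mm wide; open, the fingers measure 114 mm over their backs; the gripper's body (76 mm by 85 mm) begins 54 mm behind the grasp point. The pads swing forward as they close: fully open they stand 13 mm farther back than shut.
Start: joints at [1.28, 0.332, -0.065, 1.46, 0.022, 1.35, -0.088], TCP at [0.165, -0.603, 0.231] pointing down, gripper open.
Joint ranges: [-2.6, 2.6], [-0.5, 2.12], [-1.47, 1.34], [0.16, 2.42], [-1.27, 4.41], [0.06, 2.06], [-2.6, 2.6]. Speed limits (rad/s): [2.22, 2.22, 2.79, 2.79, 3.14, 3.14, 3.14].

INTERFACE

Orientations are given as a unit quaternion [x, y, z, w].
In Python, from workcell import manip gives the robot as it stands. The module is installed in compiled form; this text tells all that it offers.
- The arm moves only by the shell command python3 -m inch 'ROWS' [OPENING] [FORCE]. ROWS is JSON, a list of rows, each a list of 2 entries, a list of its own where there are three numbers: the shift along the tool's x, y, z each as a share of 0.08 m, from -1 to 1, then the turn, a rotation vector about the tool's x, y, z each as a share of 45 degrees, from -1 to 1. A call has exactly 10 rows; each row is the pose to reach, as a shift and turn from the pose commanded when the call began, along the tool's axes at that moment; what a row does not reach only later rows make up. A row lasts 1/10 s, in which the tool goes at most 50 mm and 8.59 degrees, less where a joint would pass 70% of its speed; a pose out of reach is approached as far as the arm can. A call with a number of a shift or a turn outside -1 to 1 is refused whole. A call with a gripper value outside its range is refused whole. OPENING is the opening, from 0 (shut) to 1 (fully open), set as the call begins (- or left out, the last holds). The fingers move at their own pace and stop on an object; FORCE is the grip in N (left out, the last holds). Time passes only in rows, so rows that repeat a pose let the fingers close, or fill a call up. It gives the time, the measured TCP pose, the force, the opening and the grip force at its end, in the units of the state.
- manip.get_obs(): the state, without advancing time (a new reading comes with each control period).
- manip.camera(name): name is "scene" or "top" or "wrist"; returns the picture (400x640x3 uint8, red, green, blue); there is no depth.
- manip.camera_params(name): a dict with "fov_y" (degrees; the focal length in pixels is half the picture's height over the tangent of half this angle, whatever the lens; pixels are square), "cx", "cy" (the principal point, pixels), "k1" (the pictures are not rectified: a ray, as slopes to the right and down, at radius r is drawn at 1 + k1 r^2 times it, then the intrinsics apply), "camera_from_world" (4x4, takes a point from world to camera coordinates); the wrist camera has in their place "T_tool_cam" (4x4, takes a point from camera to tool coordinates, whose origin is the TCP and whose axes are the flange's). Camera axes: x right, y up, looking along -z (the intrinsics and any distortion apply to the point x, -y, -z); pixel columns grow to the right and rows downward; lengths in m; the calibration is good to about 2 mm. A picture is of the moment at which its call begins: read the wrist's pose just before it. camera_params takes no time and is no camera call.
- manip.hand_in(): hands the job in; it is judged then, once.
The state is a dict: "clock": time; "joint_pos": joint angles; "joint_velocities": joint speeds; "tau": joint torques, N m; "position": TCP position; "ee_rot": TCP orientation; "ft_force": force on the tool from outside, world axes, zero at the start; "torque": the same for the moment, N m; "grip_width": opening from 0.0 (shut) to 1.0 (fully open); "grasp_force": force on a finger pad.
Only numpy, scipy, OpenCV 4.12 (cv2) and the standard library are available. Lean on these libraries where they do the work, as an engineer would, in place of code of your own. Each camera call takes 0.05 s, during which the arm holds its last target. There are 200 camera calls.

## Working session

There is one attempt and no reset: what is moved stays moved. The work goes in short steps, Python scripts to look and compute and a shell command to move; the robot and the scene stay as the last step left them, time stands still between calls to the robot, and variables do not carry over. Pictures are saved under pics/ and viewed, at most 10 in all, crops included, and the job is handed in when it is done.

```bash
mkdir -p pics; cat > h.py <<'E'
import numpy as np, cv2
from workcell import manip
def ray(name,u,v,P=None):
    p=manip.camera_params(name); f=200/np.tan(np.radians(p['fov_y'])/2)
    d=np.array([(u-p['cx'])/f,(v-p['cy'])/f]); s=d.copy()
    for _ in range(20): s=d/(1+p['k1']*(s@s))
    T=np.linalg.inv(np.array(p['camera_from_world']))
    return T[:3,3],T[:3,:3]@np.array([s[0],-s[1],-1])
def onz(name,u,v,z):
    o,d=ray(name,u,v); return o+d*(z-o[2])/d[2]
def proj(name,X):
    p=manip.camera_params(name); f=200/np.tan(np.radians(p['fov_y'])/2)
    c=np.array(p['camera_from_world'])@np.append(X,1); s=np.array([c[0]/-c[2],-c[1]/-c[2]])
    s=s*(1+p['k1']*(s@s)); return s*f+[p['cx'],p['cy']]
def snap(name,fn):
    im=manip.camera(name); cv2.imwrite(fn,im[:,:,::-1]); return im
E
python3 - <<'E'
from h import *
o=manip.get_obs(); print({k:np.round(v,3) for k,v in o.items()})
for n in('scene','top'):
    snap(n,f'pics/{n}0.png'); p=manip.camera_params(n); print(n,p['fov_y'],np.round(np.linalg.inv(p['camera_from_world']),2).tolist())
print(manip.camera_params('wrist'))
E
```

```text
{'clock': np.float64(0.0), 'joint_pos': array([ 1.28 ,  0.333, -0.065,  1.461,  0.022,  1.35 , -0.089]), 'joint_velocities': array([-0.001, -0.001,  0.002,  0.001,  0.   ,  0.001,  0.002]), 'tau': array([-0.0000e+00, -6.2545e+01,  5.0000e-02, -3.9159e+01,  1.6000e-02,
        1.0000e-02, -0.0000e+00]), 'position': array([ 0.165, -0.602,  0.231]), 'ee_rot': array([ 0.991,  0.133, -0.   , -0.001]), 'ft_force': array([0.364, 0.113, 0.213]), 'torque': array([ 0.049,  0.044, -0.037]), 'grasp_force': np.float64(0.0), 'grip_width': np.float64(1.001)}
scene 42.27542118356986 [[-0.29, -0.61, 0.74, 1.58], [0.96, -0.19, 0.22, 0.28], [0.01, 0.77, 0.64, 1.01], [0.0, 0.0, 0.0, 1.0]]
top 52.11230599846927 [[-0.0, 0.99, -0.11, 0.45], [-1.0, -0.01, -0.02, -0.04], [-0.02, 0.11, 0.99, 1.08], [0.0, 0.0, 0.0, 1.0]]
{'fov_y': 60.36693598413927, 'cx': 319.04508926641574, 'cy': 194.3500341506906, 'k1': -0.05278491032503801, 'T_tool_cam': array([[-1.31452761e-03,  9.65829320e-01,  2.59175609e-01,
         6.62754320e-02],
       [ 9.99999127e-01,  1.23499371e-03,  4.69694379e-04,
        -1.57657303e-04],
       [ 1.33564354e-04,  2.59176001e-01, -9.65830100e-01,
        -1.42874543e-01],
       [ 0.00000000e+00,  0.00000000e+00,  0.00000000e+00,
         1.00000000e+00]])}
```

View pics/scene0.png

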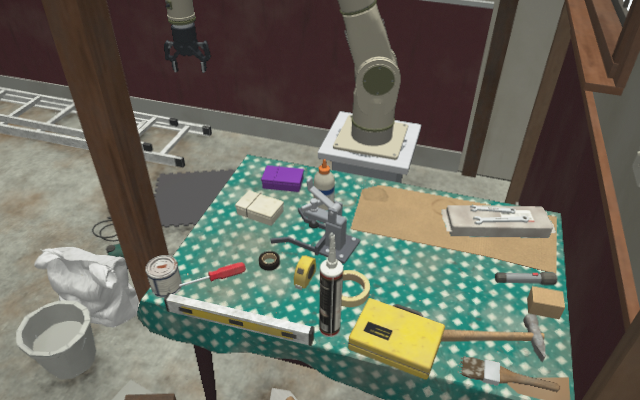

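View pics/top0.png

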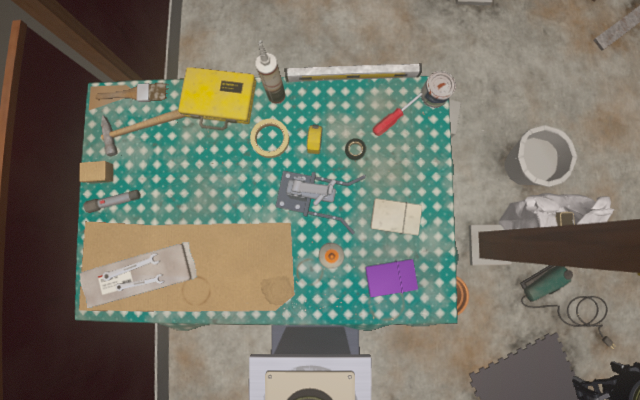

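```bash
python3 - <<'E'
from h import *
im=cv2.imread('pics/top0.png')
cv2.imwrite('pics/top0c.png',cv2.resize(im[145:270,265:430],None,fx=4.8,fy=4.8,interpolation=cv2.INTER_CUBIC))
im=cv2.imread('pics/scene0.png')
cv2.imwrite('pics/scene0c.png',cv2.resize(im[160:275,225:370],None,fx=5,fy=5,interpolation=cv2.INTER_CUBIC))
E
```

```text
(no output)
```

View pics/top0c.png

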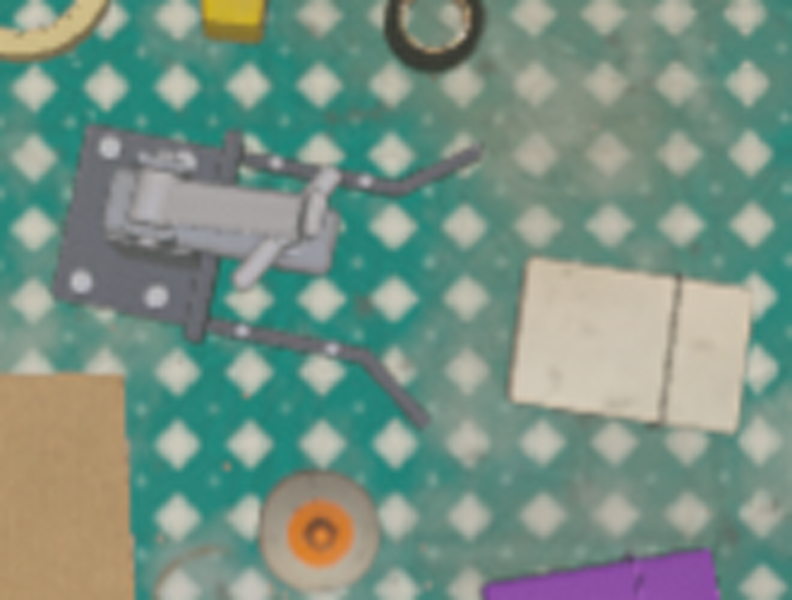

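View pics/scene0c.png

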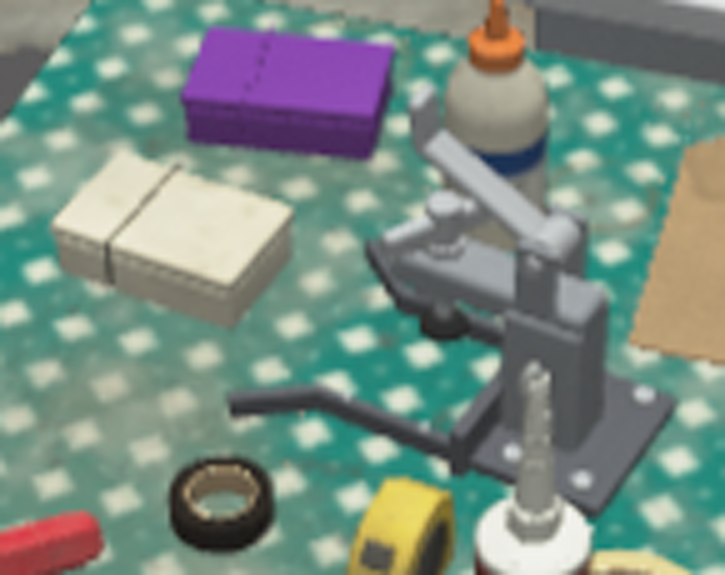

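```bash
python3 - <<'E'
from h import *
c=lambda x,y,z: onz('top',265+(x+.5)/4.8-.5,145+(y+.5)/4.8-.5,z)
m1,m2=c(474,154,.016),c(425,415,.016)
s1,s2=c(243,136,.034),c(207,338,.034)
print('mouth',m1,m2,np.linalg.norm(m1-m2)); print('stop',s1,s2,np.linalg.norm(s1-s2))
M=(m1+m2)/2;S=(s1+s2)/2
d=(S-M)[:2];print('len',np.linalg.norm(d),'yaw',np.degrees(np.arctan2(d[1],d[0])))
e=(s1-s2)[:2]; print('yaw from stop', np.degrees(np.arctan2(-e[0],e[1])) , 'mouth',np.degrees(np.arctan2(-(m1-m2)[0],(m1-m2)[1])), 'S',S,'M',M)
B=[c(*p,.04) for p in((528,258),(751,288),(737,432),(511,403))]
print('box',np.round(B,4),'ctr',np.mean(B,0)); 
f=(B[0]+B[3]-B[1]-B[2])[:2]; print('box yaw',np.degrees(np.arctan2(f[1],f[0])),[np.linalg.norm(B[i]-B[i-1]) for i in range(4)])
b1,b2=c(328,174,.1305),c(242,284,.1305); print('bar',b1,b2,(b1+b2)/2,np.linalg.norm(b1-b2))
# bottle/others
for n,p in dict(bottle=(320,532,.167),black=(434,25,.019),yel=(234,25,.064)).items(): print(n,c(*p))
E
```

```text
mouth [ 0.62058999 -0.14354107  0.016     ] [ 0.47773943 -0.11470775  0.016     ] 0.1457314072381463
stop [ 0.62827513 -0.01699286  0.034     ] [0.518898   0.00263638 0.034     ] 0.11112454183939734
len 0.12436758643512906 yaw 78.67532861688234
yaw from stop -100.17421621411611 mouth -101.41140662183948 S [ 0.57358657 -0.00717824  0.034     ] M [ 0.54916471 -0.12912441  0.016     ]
box [[ 0.5604 -0.1691  0.04  ]
 [ 0.5435 -0.2883  0.04  ]
 [ 0.4669 -0.2786  0.04  ]
 [ 0.4831 -0.1586  0.04  ]] ctr [ 0.51348515 -0.2236636   0.04      ]
box yaw 82.13849734303513 [np.float64(0.0779188787698564), np.float64(0.12042872401338342), np.float64(0.07725875846160311), np.float64(0.12104574752927133)]
bar [ 0.59249784 -0.06052525  0.1305    ] [ 0.53859416 -0.0182072   0.1305    ] [ 0.565546   -0.03936622  0.1305    ] 0.06853046045819286
bottle [ 0.4196494  -0.05467953  0.167     ]
black [ 0.69240578 -0.12244915  0.019     ]
yel [ 0.68275358 -0.01302186  0.064     ]
```

```bash
cat > st.py <<'E'
from h import *
from scipy.spatial.transform import Rotation as R
a=np.radians(79.0); S=np.array([.5735,-.006]); u=np.array([np.cos(a),np.sin(a)]); n=np.array([-u[1],u[0]])
if __name__=='__main__':
    o=manip.get_obs(); p=np.array(o['position']); m=R.from_quat(o['ee_rot']).as_matrix(); d=p[:2]-S
    C=np.array([[u[0],u[1],0],[n[0],n[1],0],[0,0,1]])
    print('t',round(float(o['clock']),2),'world',p.round(4),'clamp mm',(1000*np.array([d@u,d@n,p[2]])).round(1),'F',np.round(C@o['ft_force'],1),'w',np.round(o['grip_width'],2),np.round(o['grasp_force'],1)); print('tool axes in clamp (cols)',(C@m).round(3).tolist(),'q',np.round(o['joint_pos'],2))
E
python3 -m inch '[[[0.1,-0.076,0],[0,0,0.058]],[[0.2,-0.152,0],[0,0,0.116]],[[0.3,-0.228,0],[0,0,0.174]],[[0.4,-0.304,0],[0,0,0.232]],[[0.5,-0.38,0],[0,0,0.29]],[[0.6,-0.456,0],[0,0,0.348]],[[0.7,-0.532,0],[0,0,0.406]],[[0.8,-0.608,0],[0,0,0.464]],[[0.9,-0.684,0],[0,0,0.522]],[[1,-0.76,0],[0,0,0.58]]]' 0 40; python3 st.py
```

```text
clock: 1.1
position: [0.2266, -0.5224, 0.2309]
ee_rot: [0.996, -0.095, -0.0, -0.0]
ft_force: [0.1, 0.2, 0.1]
grip_width: 0.002
grasp_force: 0.0
t 1.1 world [ 0.2266 -0.5224  0.2309] clamp mm [-573.1  242.   230.9] F [ 0.3 -0.   0.1] w 0.0 0.0
tool axes in clamp (cols) [[0.002, -1.0, 0.001], [-1.0, -0.002, 0.0], [-0.0, -0.001, -1.0]] q [ 1.14  0.21 -0.07  1.61  0.01  1.32 -0.69]
```

```bash
A='x'; for i in 1 2 3 4 5; do python3 -m inch '[[[0.05,-0.1,0],[0,0,0]],[[0.1,-0.2,0],[0,0,0]],[[0.15,-0.3,0],[0,0,0]],[[0.2,-0.4,0],[0,0,0]],[[0.25,-0.5,0],[0,0,0]],[[0.3,-0.6,0],[0,0,0]],[[0.35,-0.7,0],[0,0,0]],[[0.4,-0.8,0],[0,0,0]],[[0.45,-0.9,0],[0,0,0]],[[0.5,-1,0],[0,0,0]]]' >/dev/null; done; python3 st.py
```

```text
t 6.1 world [ 0.498  -0.1667  0.2313] clamp mm [-172.1   43.4  231.3] F [-0.1  0.7 -0.2] w 0.0 0.0
tool axes in clamp (cols) [[0.004, -1.0, -0.0], [-1.0, -0.004, 0.0], [-0.0, 0.0, -1.0]] q [ 0.65  0.14 -0.45  1.7   0.06  1.31 -1.57]
```

```bash
python3 -m inch '[[[0.1,-0.1,0.1],[0,0,0]],[[0.2,-0.2,0.2],[0,0,0]],[[0.3,-0.3,0.3],[0,0,0]],[[0.4,-0.4,0.4],[0,0,0]],[[0.54,-0.5,0.5],[0,0,0]],[[0.54,-0.6,0.6],[0,0,0]],[[0.54,-0.7,0.6],[0,0,0]],[[0.54,-0.8,0.6],[0,0,0]],[[0.54,-0.9,0.6],[0,0,0]],[[0.54,-1,0.6],[0,0,0]]]' >/dev/null; python3 st.py
python3 -m inch '[[[0,-0.1,0],[0,0,0]],[[0,-0.2,0],[0,0,0]],[[0,-0.3,0],[0,0,0]],[[0,-0.4,0],[0,0,0]],[[0,-0.5,0],[0,0,0]],[[0,-0.6,0],[0,0,0]],[[0,-0.7,0],[0,0,0]],[[0,-0.8,0],[0,0,0]],[[0,-0.9,0],[0,0,0]],[[0,-1,0],[0,0,0]]]' >/dev/null; python3 st.py; python3 -c "
from h import *
snap('scene','pics/s1.png'); im=cv2.imread('pics/s1.png'); cv2.imwrite('pics/s1c.png',cv2.resize(im[120:275,225:400],None,fx=3.8,fy=3.8))"
```

```text
t 7.1 world [ 0.5551 -0.0962  0.1839] clamp mm [-92.    0.8 183.9] F [-0.1 -0.1 -0.5] w -0.0 0.0
tool axes in clamp (cols) [[0.004, -1.0, -0.0], [-1.0, -0.004, -0.001], [0.001, 0.0, -1.0]] q [ 0.51  0.27 -0.49  1.67  0.13  1.24 -1.77]
t 8.1 world [ 0.5736 -0.0372  0.193 ] clamp mm [-30.6  -6.1 193. ] F [-42.5   5.4  73.4] w -0.0 40.1
tool axes in clamp (cols) [[-0.015, -1.0, -0.021], [-1.0, 0.015, -0.016], [0.016, 0.021, -1.0]] q [ 0.41  0.28 -0.52  1.64  0.17  1.25 -1.92]
```

View pics/s1c.png

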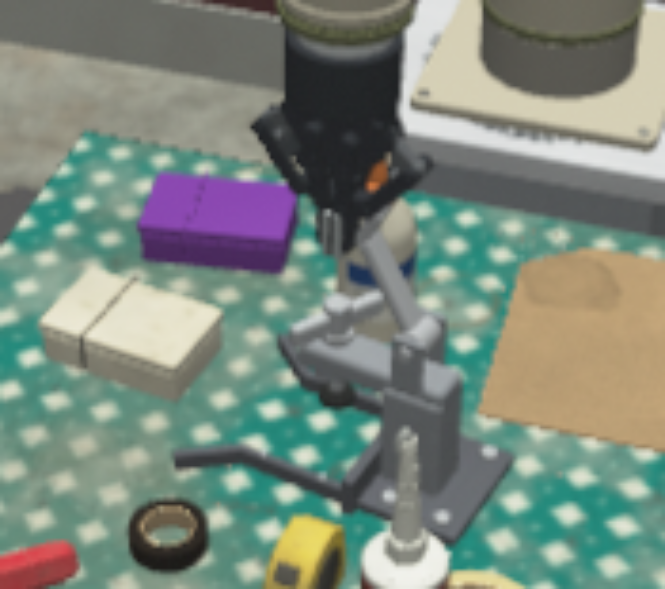

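```bash
python3 -m inch '[[[0,0.2,0],[0,0,0]],[[0,0.4,0],[0,0,0]],[[0,0.6,0],[0,0,0]],[[0,0.8,0],[0,0,0]],[[0,1,-0.1],[0,0,-0.15]],[[0,1,-0.2],[0,0,-0.32]],[[0,1,-0.2],[0,0,-0.49]],[[0,1,-0.2],[0,0,-0.66]],[[0,1,-0.2],[0,0,-0.83]],[[0,1,-0.2],[0,0,-1]]]' >/dev/null; python3 st.py
python3 -m inch '[[[0,0,0],[0,0,-0.17]],[[0,0,0],[0,0,-0.34]],[[0,0,0],[0,0,-0.51]],[[0,0,0],[0,0,-0.68]],[[0,0,0],[0,0,-0.85]],[[0,0,0],[0,0,-1]],[[0,0,0],[0,0,-1]],[[0,0,0],[0,0,-1]],[[0,0,0],[0,0,-1]],[[0,0,0],[0,0,-1]]]' >/dev/null; python3 st.py; python3 -c "
from h import *
snap('scene','pics/s2.png'); im=cv2.imread('pics/s2.png'); cv2.imwrite('pics/s2c.png',cv2.resize(im[120:275,225:400],None,fx=3.8,fy=3.8))"
```

```text
t 9.15 world [ 0.555  -0.0964  0.1993] clamp mm [-92.3   0.9 199.3] F [-0.   0.4  0.4] w -0.0 0.0
tool axes in clamp (cols) [[0.714, -0.7, -0.0], [-0.7, -0.714, -0.0], [-0.0, 0.0, -1.0]] q [ 0.6   0.27 -0.59  1.65  0.16  1.27 -0.99]
t 10.15 world [ 0.555  -0.0967  0.1993] clamp mm [-92.6   0.9 199.3] F [ 0.2 -0.  -0.8] w 0.0 0.0
tool axes in clamp (cols) [[1.0, 0.003, -0.0], [0.003, -1.0, -0.0], [-0.0, 0.0, -1.0]] q [ 0.68  0.29 -0.7   1.64  0.19  1.28 -0.24]
```

View pics/s2c.png

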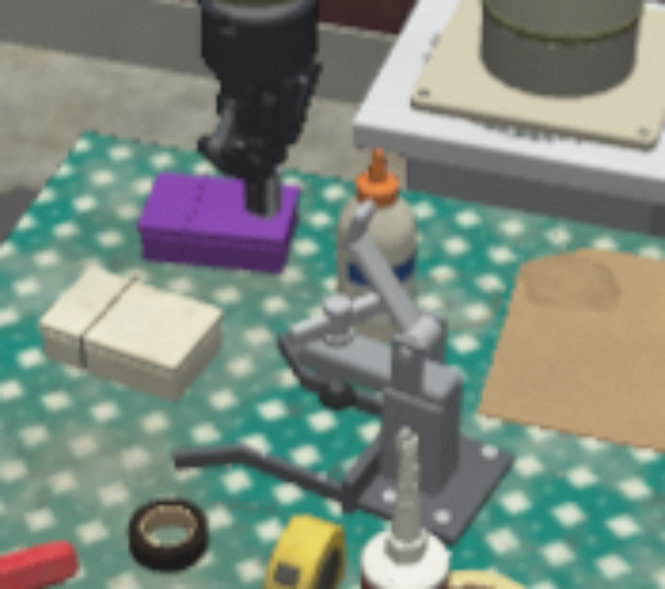

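```bash
python3 -m inch '[[[0.12,0,0],[0,0,0]],[[0.24,0,0],[0,0,0]],[[0.36,0,0],[0,0,0]],[[0.48,0,0],[0,0,0]],[[0.56,0,0],[0,0,0]],[[0.64,0,0],[0,0,0]],[[0.72,0,0],[0,0,0]],[[0.8,0,0],[0,0,0]],[[0.88,0,0],[0,0,0]],[[0.95,0,0],[0,0,0]]]' >/dev/null; python3 st.py
python3 -m inch '[[[0.06,0,0],[0,0,0]],[[0.12,0,0],[0,0,0]],[[0.18,0,0],[0,0,0]],[[0.24,0,0],[0,0,0]],[[0.3,0,0],[0,0,0]],[[0.36,0,0],[0,0,0]],[[0.42,0,0.05],[0,0,0]],[[0.48,0,0.1],[0,0,0]],[[0.54,0,0.15],[0,0,0]],[[0.6,0,0.2],[0,0,0]]]' >/dev/null; python3 st.py
```

```text
t 11.2 world [ 0.5698 -0.0243  0.2004] clamp mm [-1.870e+01  1.000e-01  2.004e+02] F [-3.5  0.   2.4] w -0.0 1.8
tool axes in clamp (cols) [[1.0, 0.001, -0.002], [0.001, -1.0, -0.002], [-0.002, 0.002, -1.0]] q [ 0.57  0.31 -0.73  1.62  0.22  1.29 -0.39]
t 12.2 world [0.5782 0.0253 0.1829] clamp mm [ 31.7   1.4 182.9] F [-2.7 -0.7  2.9] w -0.0 1.8
tool axes in clamp (cols) [[1.0, 0.004, -0.0], [0.004, -1.0, -0.0], [-0.0, 0.0, -1.0]] q [ 0.48  0.35 -0.74  1.62  0.25  1.26 -0.49]
```

```bash
python3 -m inch '[[[0.02,0,0],[0,0,0]],[[0.04,0,0],[0,0,0]],[[0.07,0,0],[0,0,0]],[[0.1,0,0],[0,0,0]],[[0.12,0,0],[0,0,0]],[[0.14,0,0],[0,0,0]],[[0.16,0,0],[0,0,0]],[[0.18,0,0],[0,0,0]],[[0.2,0,0],[0,0,0]],[[0.2,0,0],[0,0,0]]]' >/dev/null; python3 st.py
```

```text
t 13.2 world [0.5812 0.0412 0.1834] clamp mm [ 47.8   1.4 183.4] F [-1.4 -0.3 -1.3] w -0.0 0.7
tool axes in clamp (cols) [[1.0, 0.005, 0.0], [0.005, -1.0, -0.0], [0.0, 0.0, -1.0]] q [ 0.46  0.36 -0.75  1.61  0.25  1.27 -0.52]
```

```bash
python3 -m inch '[[[0.02,0,0],[0,0,0]],[[0.04,0,0],[0,0,0]],[[0.06,0,0],[0,0,0]],[[0.08,0,0],[0,0,0]],[[0.1,0,0],[0,0,0]],[[0.12,0,0],[0,0,0]],[[0.14,0,0],[0,0,0]],[[0.14,0,0],[0,0,0]],[[0.14,0,0],[0,0,0]],[[0.14,0,0],[0,0,0]]]' >/dev/null; python3 st.py;  python3 -c "
from h import *
snap('scene','pics/s3.png'); im=cv2.imread('pics/s3.png'); cv2.imwrite('pics/s3c.png',cv2.resize(im[120:275,225:400],None,fx=3.8,fy=3.8))"
```

```text
t 14.2 world [0.5819 0.0436 0.183 ] clamp mm [ 50.3   1.2 183. ] F [-29.1   7.6   9.8] w 0.0 14.5
tool axes in clamp (cols) [[1.0, -0.003, -0.011], [-0.003, -1.0, 0.003], [-0.011, -0.003, -1.0]] q [ 0.44  0.37 -0.74  1.6   0.27  1.28 -0.54]
```

View pics/s3c.png

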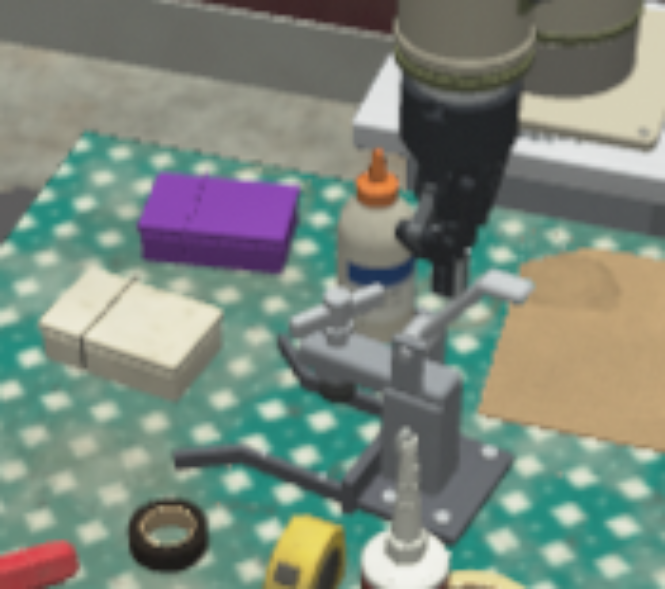

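```bash
for i in 1 2 3; do python3 -m inch '[[[-0.1,0,0],[0,0,0]],[[-0.2,0,0],[0,0,0]],[[-0.3,0,0],[0,0,0]],[[-0.4,0,0],[0,0,0]],[[-0.5,0,0],[0,0,0]],[[-0.6,0,0],[0,0,0]],[[-0.7,0,0],[0,0,0]],[[-0.8,0,0],[0,0,0]],[[-0.9,0,0],[0,0,0]],[[-1,0,0],[0,0,0]]]' >/dev/null; done
python3 -m inch '[[[-0.1,-0.02,0.1],[0,0,0]],[[-0.2,-0.04,0.2],[0,0,0]],[[-0.3,-0.06,0.3],[0,0,0]],[[-0.4,-0.08,0.4],[0,0,0]],[[-0.5,-0.1,0.5],[0,0,0]],[[-0.6,-0.12,0.6],[0,0,0]],[[-0.7,-0.14,0.7],[0,0,0]],[[-0.8,-0.16,0.8],[0,0,0]],[[-0.9,-0.18,0.9],[0,0,0]],[[-1,-0.2,1],[0,0,0]]]' 0.6 >/dev/null; python3 st.py
```

```text
t 18.25 world [ 0.5075 -0.2602  0.1027] clamp mm [-262.2   16.3  102.7] F [0.2 0.1 0.2] w 0.6 0.0
tool axes in clamp (cols) [[1.0, 0.004, -0.0], [0.004, -1.0, -0.0], [-0.0, 0.0, -1.0]] q [ 0.89  0.38 -0.59  1.73  0.24  1.1   0.03]
```

```bash
python3 -m inch '[[[-0.2,0,0.05],[0,0,0]],[[-0.4,0,0.1],[0,0,0]],[[-0.6,0,0.2],[0,0,0]],[[-0.7,0,0.3],[0,0,0]],[[-0.7,0,0.45],[0,0,0]],[[-0.7,0,0.6],[0,0,0]],[[-0.7,0,0.75],[0,0,0]],[[-0.7,0,0.9],[0,0,0]],[[-0.7,0,1],[0,0,0]],[[-0.7,0,1],[0,0,0]]]' >/dev/null; python3 st.py; python3 -c "
from h import *
snap('scene','pics/s4.png'); im=cv2.imread('pics/s4.png'); cv2.imwrite('pics/s4c.png',cv2.resize(im[120:275,225:400],None,fx=3.8,fy=3.8))"
```

```text
t 19.25 world [ 0.4967 -0.3139  0.0219] clamp mm [-316.9   16.6   21.9] F [-0.   0.7  0.9] w 0.6 0.0
tool axes in clamp (cols) [[1.0, 0.005, 0.001], [0.005, -1.0, 0.002], [0.001, -0.002, -1.0]] q [ 0.92  0.51 -0.53  1.74  0.31  0.97  0.08]
```

View pics/s4c.png

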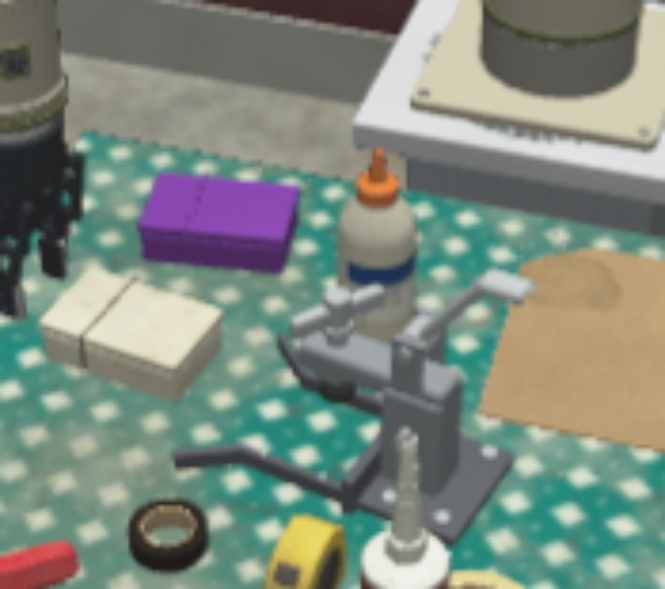

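```bash
python3 -m inch '[[[0.06,0,0.06],[0,0,0]],[[0.14,0,0.1],[0,0,0]],[[0.22,0,0.1],[0,0,0]],[[0.3,0,0.1],[0,0,0]],[[0.4,0.01,0.1],[0,0,0]],[[0.52,0.03,0.1],[0,0,0]],[[0.64,0.05,0.1],[0,0,0]],[[0.76,0.07,0.1],[0,0,0]],[[0.88,0.09,0.1],[0,0,0]],[[1,0.11,0.1],[0,0,0]]]' >/dev/null; python3 st.py
python3 -m inch '[[[0.1,0.02,0],[0,0,0]],[[0.2,0.04,0],[0,0,0]],[[0.3,0.06,0],[0,0,0]],[[0.4,0.08,0],[0,0,0]],[[0.5,0.09,0],[0,0,0]],[[0.58,0.09,0],[0,0,0]],[[0.66,0.09,0],[0,0,0]],[[0.74,0.09,0],[0,0,0]],[[0.82,0.09,0],[0,0,0]],[[0.9,0.09,0],[0,0,0]]]' >/dev/null; python3 st.py
```

```text
t 20.3 world [ 0.5213 -0.2369  0.0154] clamp mm [-236.7    7.2   15.4] F [-0.5  1.6  1.3] w 0.6 0.6
tool axes in clamp (cols) [[1.0, 0.004, -0.0], [0.004, -1.0, -0.0], [-0.0, 0.0, -1.0]] q [ 0.8   0.5  -0.56  1.79  0.32  0.94 -0.07]
t 21.3 world [ 0.5414 -0.1678  0.0153] clamp mm [-165.     0.6   15.3] F [-0.7  1.2  0.7] w 0.6 0.5
tool axes in clamp (cols) [[1.0, 0.004, -0.0], [0.004, -1.0, -0.0], [-0.0, 0.0, -1.0]] q [ 0.7   0.49 -0.58  1.8   0.33  0.94 -0.21]
```

```bash
python3 -m inch '[[[0.05,0,0],[0,0,0]],[[0.1,0,0],[0,0,0]],[[0.15,0,0],[0,0,0]],[[0.2,0,0],[0,0,0]],[[0.24,0,0],[0,0,0]],[[0.28,0,0],[0,0,0]],[[0.31,0,0],[0,0,0]],[[0.34,0,0],[0,0,0]],[[0.36,0,0],[0,0,0]],[[0.38,0,0],[0,0,0]]]' >/dev/null; python3 st.py
```

```text
t 22.3 world [ 0.547  -0.1384  0.0153] clamp mm [-135.     0.7   15.3] F [-5.5  1.7  0.7] w 0.6 3.5
tool axes in clamp (cols) [[1.0, 0.004, -0.0], [0.004, -1.0, 0.0], [-0.0, -0.0, -1.0]] q [ 0.65  0.49 -0.59  1.81  0.33  0.94 -0.27]
```

```bash
python3 -m inch '[[[0.01,0,0],[0,0,0]],[[0.02,0,0],[0,0,0]],[[0.03,0,0],[0,0,0]],[[0.04,0,0],[0,0,0]],[[0.05,0,0],[0,0,0]],[[0.06,0,0],[0,0,0]],[[0.06,0,0],[0,0,0]],[[0.06,0,0],[0,0,0]],[[0.06,0,0],[0,0,0]],[[0.06,0,0],[0,0,0]]]' >/dev/null; python3 st.py; python3 -c "
from h import *
snap('top','pics/t5.png');snap('wrist','pics/w5.png'); a=cv2.imread('pics/t5.png')[145:270,265:430]; b=cv2.imread('pics/scene0.png')
a=cv2.resize(a,(400,303)); w=cv2.resize(cv2.imread('pics/w5.png'),(400,250))
s=snap('scene','pics/s5.png')[:,:,::-1][185:265,275:365]; s=cv2.resize(s,(400,355),interpolation=cv2.INTER_CUBIC)
o=np.zeros((600,800,3),np.uint8); o[:303,:400]=a; o[303:553,:400]=w; o[:355,400:]=s; cv2.imwrite('pics/m5.png',o)"
```

```text
t 23.3 world [ 0.5467 -0.1382  0.0153] clamp mm [-134.9    1.1   15.3] F [-13.7   3.7   4.7] w 0.6 7.3
tool axes in clamp (cols) [[1.0, 0.001, -0.005], [0.001, -1.0, 0.001], [-0.005, -0.001, -1.0]] q [ 0.65  0.49 -0.58  1.81  0.33  0.94 -0.27]
```

View pics/m5.png

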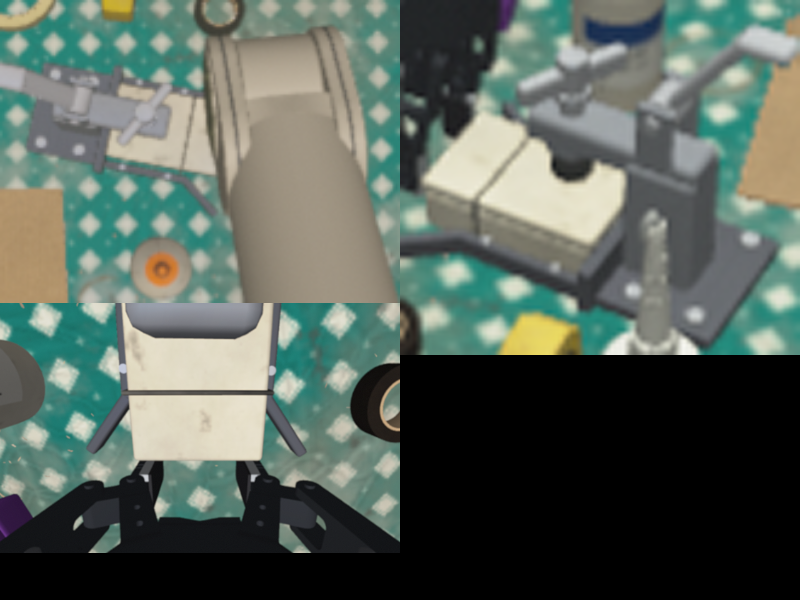

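```bash
python3 - <<'E'
from h import *
from st import S,u,n
im=cv2.imread('pics/s5.png',0)
P=lambda x,y,z: proj('scene',np.append(S+u*x/1e3+n*y/1e3,z/1e3))
print('arm corners front', P(-60,17,105).round(1),P(-60,-17,105).round(1),P(-60,-17,84).round(1))
print('box lid corners', P(-124,-42,40).round(1),P(-124,42,40).round(1),P(0,-42,40).round(1),'bot',P(0,-42,0).round(1),P(-124,-42,0).round(1))
print('stop top right', P(0,-58,34).round(1),'bot',P(0,-58,0).round(1))
t=np.linspace(0,6.283,73)
for z in (40,45,50,55,60,65):
    q=np.array([P(-35+14*np.cos(a),14*np.sin(a),z) for a in t]); print(z,'low',q[q[:,1].argmax()].round(2),'x',q[:,0].min().round(1),q[:,0].max().round(1))
r0,c0=213,303
print('cols',list(range(c0,c0+24)))
for r in range(r0,r0+20): print(r,im[r,c0:c0+24])
E
```

```text
arm corners front [307.7 204.1] [301.6 211.2] [301.7 217. ]
box lid corners [277.4 226.8] [292.7 209.6] [316.6 241.7] bot [316.6 252.2] [278.1 237.2]
stop top right [313.8 247. ] bot [313.8 255.9]
40 low [312.84 231.68] x 307.7 317.8
45 low [312.85 230.35] x 307.7 317.8
50 low [312.85 229.01] x 307.7 317.8
55 low [312.85 227.67] x 307.7 317.8
60 low [312.85 226.32] x 307.6 317.8
65 low [312.85 224.96] x 307.6 317.8
cols [303, 304, 305, 306, 307, 308, 309, 310, 311, 312, 313, 314, 315, 316, 317, 318, 319, 320, 321, 322, 323, 324, 325, 326]
213 [119  84  84  88  93 103 112 123 135 145 153 158 162 164 164 164 164 164
 164 165 163 164 163 165]
214 [135  83  83  83  82  84  87  96 106 119 128 138 147 153 157 162 164 163
 164 165 165 165 164 164]
215 [155  85  81  83  83  82  82  82  87  93  99 108 120 130 141 149 155 160
 163 165 165 163 163 163]
216 [167 182 174 143  97  82  83  82  82  83  83  86  94 101 112 124 135 145
 153 157 162 163 163 163]
217 [179 220 218 205 170  80  82  82  82  81  83  82  83  84  88  96 107 116
 128 137 147 153 158 163]
218 [211 221 221 221 209 118  81  82  83
[... 804 characters left out ...]
 225 224 224 220 205 186 188 191 199 207 223 223 223 223
 224 226 226 220 175  83]
227 [223 225 225 225 226 225 224 222 220 219 222 224 225 225 224 224 224 225
 225 225 225 217 156  84]
228 [224 225 226 225 225 225 224 223 220 218 221 223 225 225 225 225 225 224
 225 224 224 214 140  84]
229 [224 224 224 224 224 224 224 224 223 222 222 223 224 225 225 226 226 225
 224 224 224 214 134  84]
230 [223 223 223 223 224 223 223 223 225 225 224 224 224 226 227 227 226 225
 224 223 223 209 119  84]
231 [224 223 223 223 223 222 222 222 223 224 226 225 226 227 227 227 226 224
 223 222 216 179  94  84]
232 [225 225 224 224 223 223 221 220 220 223 224 226 226 226 225 226 226 226
 225 220 196 128  80  84]
```

```bash
python3 -m inch '[[[-0.1,0,0],[0,0,0]],[[-0.25,0,0],[0,0,0]],[[-0.3,0,-0.1],[0,0,0]],[[-0.3,0,-0.3],[0,0,0]],[[-0.3,0,-0.5],[0,0,0]],[[-0.3,0,-0.65],[0,0,0]],[[-0.3,0,-0.8],[0,0,0]],[[-0.3,0,-0.9],[0,0,0]],[[-0.3,0,-1],[0,0,0]],[[-0.3,0,-1],[0,0,0]]]' >/dev/null
python3 -m inch '[[[0,0,-0.15],[0,0,-0.07]],[[0,0,-0.3],[0,0,-0.14]],[[0,0,-0.45],[0,0,-0.21]],[[0.1,0,-0.6],[0,0,-0.28]],[[0.25,0,-0.75],[0,0,-0.35]],[[0.4,0,-0.9],[0,0,-0.42]],[[0.55,0,-0.9],[0,0,-0.49]],[[0.7,0,-0.9],[0,0,-0.56]],[[0.85,0,-0.9],[0,0,-0.63]],[[1,0,-0.9],[0,0,-0.7]]]' 0.4 60 >/dev/null; python3 st.py
```

```text
t 25.45 world [ 0.5582 -0.0777  0.1665] clamp mm [-73.3   1.3 166.5] F [ 1.  -0.5  0.2] w 0.4 0.0
tool axes in clamp (cols) [[0.848, 0.53, 0.0], [0.53, -0.848, 0.001], [0.001, -0.001, -1.0]] q [ 0.7   0.34 -0.77  1.68  0.25  1.23  0.24]
```

```bash
python3 -m inch '[[[0.1,0.07,0],[0,0,-0.165]],[[0.2,0.14,0],[0,0,-0.33]],[[0.3,0.21,0],[0,0,-0.5]],[[0.4,0.27,0],[0,0,-0.66]],[[0.4,0.27,0.12],[0,0,-0.66]],[[0.4,0.27,0.24],[0,0,-0.66]],[[0.4,0.27,0.36],[0,0,-0.66]],[[0.4,0.27,0.48],[0,0,-0.66]],[[0.4,0.27,0.58],[0,0,-0.66]],[[0.4,0.27,0.63],[0,0,-0.66]]]' >/dev/null; python3 st.py
python3 -m inch '[[[0,0,0],[0,0,0]],[[0,0,0],[0,0,0]],[[0,0,0],[0,0,0]],[[0,0,0],[0,0,0]],[[0,0,0],[0,0,0]],[[0,0,0],[0,0,0]],[[0,0,0],[0,0,0]],[[0,0,0],[0,0,0]],[[0,0,0],[0,0,0]],[[0,0,0],[0,0,0]]]' 0 60 >/dev/null; python3 st.py
```

```text
t 26.45 world [ 0.5669 -0.0413  0.1158] clamp mm [-35.9  -0.2 115.8] F [-0.6  0.5 -0.4] w 0.4 0.0
tool axes in clamp (cols) [[0.479, 0.878, -0.0], [0.878, -0.479, 0.001], [0.001, -0.001, -1.0]] q [ 0.68  0.43 -0.84  1.72  0.35  1.15  0.62]
t 27.45 world [ 0.5666 -0.0416  0.1165] clamp mm [-36.3   0.  116.5] F [-3.3  4.1 -4.6] w 0.24 58.8
tool axes in clamp (cols) [[0.478, 0.878, -0.001], [0.878, -0.478, 0.001], [0.001, -0.002, -1.0]] q [ 0.68  0.43 -0.84  1.72  0.35  1.15  0.62]
```

```bash
for i in 1 2 3; do python3 -m inch '[[[0,0,0],[0,0,0.1]],[[0,0,0],[0,0,0.2]],[[0,0,0],[0,0,0.3]],[[0,0,0],[0,0,0.4]],[[0,0,0],[0,0,0.5]],[[0,0,0],[0,0,0.6]],[[0,0,0],[0,0,0.7]],[[0,0,0],[0,0,0.8]],[[0,0,0],[0,0,0.9]],[[0,0,0],[0,0,1]]]' 0 80 | grep -v rot; done; python3 st.py; python3 -c "
from h import *; print(manip.get_obs()['torque'])"
```

```text
clock: 28.45
position: [0.5654, -0.0424, 0.1165]
ft_force: [-12.5, -4.8, 1.8]
grip_width: 0.225
grasp_force: 79.0
clock: 29.45
position: [0.564, -0.0419, 0.1163]
ft_force: [-19.4, -3.4, 7.1]
grip_width: 0.223
grasp_force: 79.5
clock: 30.45
position: [0.5633, -0.0406, 0.1163]
ft_force: [-22.6, -0.6, 9.1]
grip_width: 0.226
grasp_force: 79.8
t 30.45 world [ 0.5633 -0.0406  0.1163] clamp mm [-35.9   3.4 116.3] F [-4.9 22.1  9.1] w 0.23 79.8
tool axes in clamp (cols) [[0.281, -0.96, -0.002], [-0.96, -0.281, 0.009], [-0.009, -0.0, -1.0]] q [ 0.37  0.34 -0.45  1.73  0.16  1.12 -1.61]
[-0.01271469  4.93289142  0.14870534]
```

```bash
cat > foot.py <<'E'
from h import *
import sys
im=snap('scene',sys.argv[1])
g=cv2.cvtColor(im,cv2.COLOR_RGB2GRAY)
for r in range(213,234): print(r,g[r,304:322])
E
python3 foot.py pics/s6.png
```

```text
213 [ 85  85  89  95 103 112 117 121 134 154 159 163 166 164 165 166 165 165]
214 [ 83  83  82  83  84  89  95 106 118 130 139 148 154 159 164 165 165 166]
215 [ 79  82  83  84  82  83  83  87  94  99 109 121 132 141 151 156 161 165]
216 [183 176 143  97  82  83  83  83  84  84  87  94 101 113 125 136 147 154]
217 [221 218 206 172  81  83  82  82  82  83  83  84  84  89  96 106 117 129]
218 [221 222 222 210 119  81  83  83  82  81  83  83  82  83  84  87  92  99]
219 [223 223 223 219 188 125 102  85  85  84  82  80  82  84  83  84  84  85]
220 [223 222 223 223 219 202 178  93  90  90  84  92 135 147 100  83  83  83]
221 [224 222 222 222 223 215 158  83  96  98  93  88 127 174 188 147  96  82]
222 [223 222 222 222 214 156  68  63  89 102  97  73  70 132 197 208 186 172]
223 [223 224 224 222 206  67  48  54  71  84  80  61  51  68 150 222 216 212]
224 [224 225 225 224 206  47  47  50  51  57  55  50  47  48 131 223 218 215]
225 [225 225 225 225 208  39  47  47  47  48  49  46  46  52 135 224 222 221]
226 [225 226 225 226 212  94  39  42  46  46  47  44  40  85 175 224 224 226]
227 [226 227 226 227 221 189 131  61  38  38  40  38  81 165 215 225 225 226]
228 [226 227 227 226 226 223 208 178 139 142 156 187 193 216 226 226 226 226]
229 [225 224 225 225 225 225 225 222 211 211 215 225 225 226 227 227 226 225]
230 [223 224 224 224 224 224 225 225 226 225 225 225 226 228 228 227 226 225]
231 [224 224 225 224 223 222 222 223 226 226 226 227 228 228 228 228 226 224]
232 [226 226 225 225 223 222 221 221 223 225 227 227 226 226 227 228 227 226]
233 [227 226 225 224 225 224 224 222 224 225 225 224 223 223 227 228 228 226]
```

```bash
python3 - <<'E'
from h import *
from st import S,u,n
P=lambda x,y,z: proj('scene',np.append(S+u*x/1e3+n*y/1e3,z/1e3))
for nm,y,z in(('armtop',-17,105),('armbot',-17,84),('lidR',-42,40),('boxbotR',-42,0),('guidetop',-43,16)):
    print(nm,[P(x,y,z).round(1).tolist() for x in range(-60,11,10)])
im=cv2.imread('pics/s6.png',0)
for c in (300,304,308,312,316): print('col',c,'rows 225-256',im[225:258,c])
for r in (232,236,240,244,248): print('row',r,'cols 310-330',im[r,310:335])
for c in (306,310,314,318,321): print('col',c,'rows 205-226',im[205:226,c])
E
```

```text
armtop [[301.6, 211.2], [304.8, 212.4], [308.1, 213.5], [311.3, 214.7], [314.6, 215.9], [317.9, 217.1], [321.2, 218.3], [324.6, 219.5]]
armbot [[301.7, 217.0], [304.9, 218.2], [308.1, 219.4], [311.3, 220.6], [314.6, 221.8], [317.9, 223.0], [321.2, 224.2], [324.5, 225.4]]
lidR [[297.4, 234.4], [300.5, 235.6], [303.7, 236.8], [306.9, 238.0], [310.2, 239.2], [313.4, 240.5], [316.6, 241.7], [319.9, 242.9]]
boxbotR [[297.6, 244.8], [300.8, 246.1], [303.9, 247.3], [307.0, 248.5], [310.2, 249.7], [313.4, 250.9], [316.6, 252.2], [319.8, 253.4]]
guidetop [[297.4, 240.9], [300.5, 242.1], [303.6, 243.4], [306.8, 244.6], [310.0, 245.8], [313.2, 247.0], [316.4, 248.3], [319.7, 249.5]]
col 300 rows 225-256 [223 224 224 224 224 225 226 223 187 130 134 130 118 119 120 115 108 102
  77  55  56  65 160 211 218 218 206 162 117 108 110 110 122]
col 304 rows 225-256 [225 225 225 225 225 223 224 225 226 211 153 123 132 125 117 117 117 110
 106  91  66  55  55  92 145 158 131 107 106 106 141 189 204]
col 308 rows 225-256 [207 212 221 225 224 224 223 223 224 223 219 180 123 129 127 114 113 115
 111 115 119 
[... 820 characters left out ...]
83  81
  82  93 122 129 136 132 120]
row 248 cols 310-330 [ 56  63  73  82  82  57  57  56  52  52  58  79 100 108 107 108 116 134
 118 116 133 132 121 130 139]
col 306 rows 205-226 [ 93 110 139 162 166 158 140 111  88  82  82 143 206 221 222 222 222 222
 223 224 224]
col 310 rows 205-226 [180 199 197 178 134 105 103 116 117  95  83  82  82  83 102 178 157  68
  48  47  47]
col 314 rows 205-226 [101 115 110  95  99 100 133 160 158 139 109  87  83  83  81  83  93  97
  80  55  48]
col 318 rows 205-226 [ 94  96 100 121 152 166 165 165 165 163 150 124  96  83  83  99 187 196
 149 131 135]
col 321 rows 205-226 [ 71  95 113 131 156 167 165 164 165 165 164 153 128  99  84  82  82 171
 212 215 221]
```

```bash
python3 -m inch '[[[-0.01,0,0],[0,0,0.1]],[[-0.02,0,0],[0,0,0.2]],[[-0.03,0,0],[0,0,0.3]],[[-0.03,0,0],[0,0,0.4]],[[-0.03,0,0],[0,0,0.5]],[[-0.03,0,0],[0,0,0.5]],[[-0.03,0,0],[0,0,0.5]],[[-0.03,0,0],[0,0,0.5]],[[-0.03,0,0],[0,0,0.5]],[[-0.03,0,0],[0,0,0.5]]]' >/dev/null; python3 st.py; python3 foot.py pics/s7.png | tail -14
```

```text
t 31.5 world [ 0.5631 -0.0399  0.1165] clamp mm [-35.2   3.8 116.5] F [ 0.4 11.7  1.2] w 0.23 78.9
tool axes in clamp (cols) [[-0.104, -0.995, 0.0], [-0.995, 0.104, 0.004], [-0.004, 0.0, -1.0]] q [ 0.32  0.32 -0.39  1.74  0.14  1.11 -1.98]
220 [223 222 223 223 220 201 188 148  90  90  92 122 159 148 100  83  83  83]
221 [224 223 222 222 223 217 178 131  96  98  98 114 154 192 188 146  95  82]
222 [223 222 223 222 216 171  93  67 100 102  98  77  83 150 197 209 185 172]
223 [223 223 223 222 207  92  48  62  86  93  86  69  53  84 169 222 217 212]
224 [224 225 225 224 206  48  48  51  61  69  62  55  50  68 149 223 218 215]
225 [225 225 226 225 208  43  48  46  49  49  48  48  48  55 137 224 222 221]
226 [225 225 225 226 212  95  43  46  48  48  48  49  46  69 155 224 224 225]
227 [226 227 227 227 221 179  60  39  39  40  41  42  65 137 208 225 225 226]
228 [226 227 227 227 226 220 180 136  96  67  79 118 160 208 226 226 226 226]
229 [225 224 225 225 225 225 223 209 196 188 192 202 216 227 227 227 226 225]
230 [224 224 224 225 224 224 225 225 226 225 225 225 226 228 228 227 226 224]
231 [225 224 224 224 222 222 222 223 225 226 226 227 228 228 228 227 226 225]
232 [226 225 225 225 224 222 221 221 224 226 227 227 226 226 227 228 227 226]
233 [227 226 225 224 224 224 223 222 224 225 226 224 223 223 226 228 228 226]
```

```bash
python3 -m inch '[[[0,0,0],[0,0,0]],[[0,0,0],[0,0,0]],[[0,0,0],[0,0,0]],[[0,0,-0.1],[0,0,0]],[[0,0,-0.2],[0,0,0]],[[0,0,-0.35],[0,0,0]],[[0,0,-0.5],[0,0,0]],[[0,0,-0.7],[0,0,0]],[[0,0,-0.85],[0,0,0]],[[0,0,-1],[0,0,0]]]' 0.4 >/dev/null; python3 st.py
python3 -m inch '[[[0,-0.05,-0.12],[0,0,-0.1]],[[0,-0.1,-0.24],[0,0,-0.2]],[[0,-0.2,-0.36],[0,0,-0.3]],[[0,-0.3,-0.48],[0,0,-0.4]],[[0,-0.4,-0.6],[0,0,-0.5]],[[0,-0.52,-0.6],[0,0,-0.6]],[[0,-0.64,-0.6],[0,0,-0.7]],[[0,-0.76,-0.6],[0,0,-0.8]],[[0,-0.88,-0.6],[0,0,-0.9]],[[0,-1,-0.6],[0,0,-1]]]' 0 >/dev/null; python3 st.py;python3 foot.py pics/s8.png | tail -10
```

```text
t 32.55 world [ 0.565  -0.0413  0.1983] clamp mm [-36.3   1.6 198.3] F [0.7 0.  0. ] w 0.4 0.0
tool axes in clamp (cols) [[-0.106, -0.994, 0.0], [-0.994, 0.106, -0.001], [0.001, -0.0, -1.0]] q [ 0.33  0.25 -0.4   1.65  0.1   1.26 -1.95]
t 33.55 world [0.5884 0.0355 0.2454] clamp mm [ 43.5  -6.7 245.4] F [-0.4  0.2  0.1] w -0.0 0.0
tool axes in clamp (cols) [[0.631, -0.776, -0.0], [-0.776, -0.631, -0.0], [-0.0, 0.0, -1.0]] q [ 0.3   0.29 -0.53  1.52  0.15  1.37 -1.33]
224 [227 227 228 226 210  49  48  53  61  71  64  56  51  68 152 226 220 218]
225 [228 228 228 228 211  44  48  48  49  51  51  48  49  55 139 227 225 224]
226 [228 229 228 229 215  97  43  46  48  49  49  49  46  89 178 227 227 228]
227 [229 229 229 229 224 182  62  39  41  42  42  41  66 146 219 228 228 228]
228 [229 230 230 229 229 223 183 138  97  68  81 120 164 212 229 229 229 229]
229 [227 228 228 228 228 228 225 213 200 192 195 206 219 229 229 229 229 228]
230 [226 226 227 228 227 226 227 228 229 228 228 229 229 230 231 230 229 227]
231 [227 227 227 227 226 225 226 226 228 229 229 229 231 231 231 230 229 228]
232 [228 227 228 227 227 226 224 224 227 228 229 229 229 228 230 230 230 229]
233 [230 229 228 227 227 227 226 225 227 228 228 227 226 226 229 231 230 228]
```

```bash
python3 -m inch '[[[0.07,-0.1,0],[0,0,-0.1]],[[0.14,-0.2,0],[0,0,-0.2]],[[0.21,-0.3,0],[0,0,-0.3]],[[0.28,-0.4,0],[0,0,-0.4]],[[0.35,-0.5,0],[0,0,-0.5]],[[0.42,-0.6,0],[0,0,-0.6]],[[0.49,-0.7,0],[0,0,-0.7]],[[0.56,-0.8,0],[0,0,-0.8]],[[0.62,-0.88,0],[0,0,-0.9]],[[0.67,-0.96,0],[0,0,-1]]]' 0 >/dev/null; python3 st.py
python3 -m inch '[[[0,0,0],[0,0,-0.07]],[[0,0,0.1],[0,0,-0.13]],[[0,0,0.2],[0,0,-0.13]],[[0,0,0.3],[0,0,-0.13]],[[0,0,0.4],[0,0,-0.13]],[[0,0,0.5],[0,0,-0.13]],[[0,0,0.6],[0,0,-0.13]],[[0,0,0.7],[0,0,-0.13]],[[0,0,0.73],[0,0,-0.13]],[[0,0,0.73],[0,0,-0.13]]]' >/dev/null; python3 st.py
```

```text
t 34.6 world [0.5997 0.1282 0.2452] clamp mm [ 1.367e+02 -1.000e-01  2.452e+02] F [-0.1 -0.   1. ] w 0.0 0.0
tool axes in clamp (cols) [[0.995, -0.104, -0.0], [-0.104, -0.995, -0.0], [-0.0, 0.0, -1.0]] q [ 0.23  0.37 -0.67  1.45  0.23  1.4  -0.74]
t 35.6 world [0.5995 0.1281 0.1861] clamp mm [136.6   0.  186.1] F [ 0.2 -0.1  1.4] w -0.0 0.0
tool axes in clamp (cols) [[1.0, -0.004, -0.0], [-0.004, -1.0, 0.001], [-0.0, -0.001, -1.0]] q [ 0.24  0.42 -0.68  1.53  0.27  1.3  -0.67]
```

```bash
python3 -m inch '[[[-0.1,0,0],[0,0,0]],[[-0.2,0,0],[0,0,0]],[[-0.3,0,-0.03],[0,0,0]],[[-0.4,0,-0.06],[0,0,0]],[[-0.5,0,-0.09],[0,0,0]],[[-0.6,0,-0.12],[0,0,0]],[[-0.7,0,-0.15],[0,0,0]],[[-0.8,0,-0.17],[0,0,0]],[[-0.9,0,-0.17],[0,0,0]],[[-1,0,-0.17],[0,0,0]]]' >/dev/null; python3 st.py
python3 -m inch '[[[-0.08,0,0],[0,0,0]],[[-0.16,0,0],[0,0,0]],[[-0.24,0,0],[0,0,0]],[[-0.32,0,0],[0,0,0]],[[-0.4,0,0],[0,0,0]],[[-0.48,0,0],[0,0,0]],[[-0.55,0,0],[0,0,0]],[[-0.62,0,0],[0,0,0]],[[-0.7,0,0],[0,0,0]],[[-0.78,0,0],[0,0,0]]]' >/dev/null; python3 st.py
```

```text
t 36.6 world [0.5839 0.0487 0.1999] clamp mm [ 55.6   0.2 199.9] F [1.7 0.  1.5] w 0.0 0.8
tool axes in clamp (cols) [[1.0, -0.004, -0.0], [-0.004, -1.0, 0.0], [-0.0, -0.0, -1.0]] q [ 0.38  0.34 -0.67  1.58  0.22  1.3  -0.51]
t 37.6 world [ 0.572  -0.0119  0.2001] clamp mm [ -6.1   0.4 200.1] F [ 2.7  0.5 -2.2] w -0.0 1.3
tool axes in clamp (cols) [[1.0, -0.003, 0.0], [-0.003, -1.0, -0.0], [0.0, 0.0, -1.0]] q [ 0.48  0.3  -0.65  1.62  0.19  1.28 -0.39]
```

```bash
python3 -m inch '[[[-0.04,0,0],[0,0,0]],[[-0.08,0,0],[0,0,0]],[[-0.12,0,0.02],[0,0,0]],[[-0.16,0,0.04],[0,0,0]],[[-0.2,0,0.06],[0,0,0]],[[-0.24,0,0.08],[0,0,0]],[[-0.28,0,0.1],[0,0,0]],[[-0.3,0,0.12],[0,0,0]],[[-0.3,0,0.12],[0,0,0]],[[-0.3,0,0.12],[0,0,0]]]' >/dev/null; python3 st.py
```

```text
t 38.6 world [ 0.5673 -0.0344  0.1902] clamp mm [-29.    0.7 190.2] F [ 6.3 -0.5 -3.6] w -0.0 2.7
tool axes in clamp (cols) [[1.0, -0.003, 0.001], [-0.003, -1.0, 0.0], [0.001, -0.0, -1.0]] q [ 0.51  0.3  -0.63  1.64  0.18  1.26 -0.35]
```

```bash
python3 -m inch '[[[-0.02,0,0],[0,0,0]],[[-0.04,0,0],[0,0,0]],[[-0.06,0,0],[0,0,0]],[[-0.08,0,0],[0,0,0]],[[-0.1,0,0],[0,0,0]],[[-0.12,0,0],[0,0,0]],[[-0.13,0,0],[0,0,0]],[[-0.13,0,0],[0,0,0]],[[-0.13,0,0],[0,0,0]],[[-0.13,0,0],[0,0,0]]]' >/dev/null; python3 st.py
```

```text
t 39.6 world [ 0.5656 -0.0427  0.1904] clamp mm [-37.5   0.7 190.4] F [11.  -0.6 -4.3] w 0.0 5.0
tool axes in clamp (cols) [[1.0, -0.001, 0.003], [-0.001, -1.0, -0.0], [0.003, 0.0, -1.0]] q [ 0.53  0.29 -0.63  1.65  0.18  1.26 -0.33]
```

```bash
python3 -m inch '[[[-0.02,0,0],[0,0,0]],[[-0.04,0,0],[0,0,0]],[[-0.06,0,0],[0,0,0]],[[-0.08,0,0],[0,0,0]],[[-0.1,0,0],[0,0,0]],[[-0.1,0,0],[0,0,0]],[[-0.1,0,0],[0,0,0]],[[-0.1,0,0],[0,0,0]],[[-0.1,0,0],[0,0,0]],[[-0.1,0,0],[0,0,0]]]' >/dev/null; python3 st.py;  python3 -c "
from h import *
snap('scene','pics/s9.png'); im=cv2.imread('pics/s9.png'); cv2.imwrite('pics/s9c.png',cv2.resize(im[150:270,260:400],None,fx=5,fy=5,interpolation=cv2.INTER_CUBIC))"
```

```text
t 40.6 world [ 0.5653 -0.0433  0.1903] clamp mm [-38.2   1.  190.3] F [ 32.2  -3.9 -10.3] w 0.0 14.7
tool axes in clamp (cols) [[1.0, 0.006, 0.012], [0.006, -1.0, -0.001], [0.012, 0.001, -1.0]] q [ 0.54  0.29 -0.63  1.65  0.17  1.25 -0.31]
```

View pics/s9c.png

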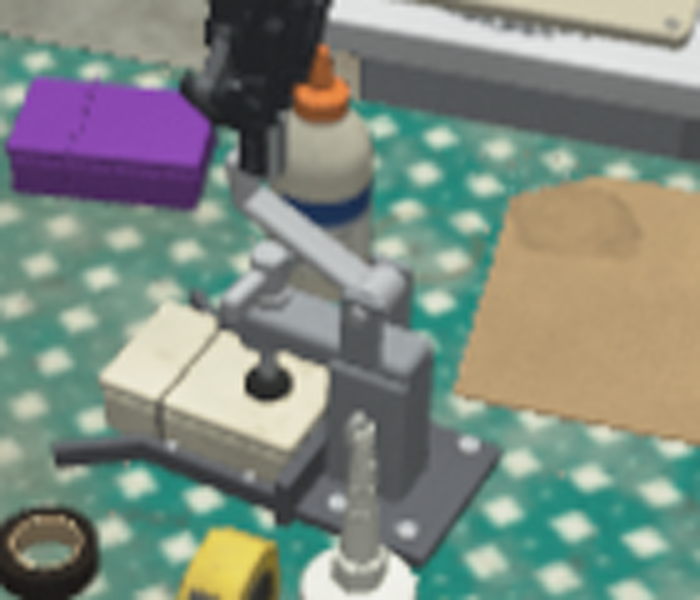

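```bash
python3 -m inch '[[[0.1,0,0],[0,0,0]],[[0.2,0,0],[0,0,0]],[[0.25,0,-0.05],[0,0,0]],[[0.25,0,-0.2],[0,0,0]],[[0.25,0,-0.35],[0,0,0]],[[0.25,0,-0.5],[0,0,0]],[[0.25,0,-0.65],[0,0,0]],[[0.25,0,-0.8],[0,0,0]],[[0.25,0,-0.9],[0,0,0]],[[0.25,0,-0.9],[0,0,0]]]' >/dev/null; python3 st.py; python3 foot.py pics/s10.png | tail -12; python3 -c "
import cv2,numpy as np
a=cv2.imread('pics/s9.png',0).astype(int);b=cv2.imread('pics/s10.png',0).astype(int)
print(np.abs(a-b)[190:240,285:335].max(1))"
```

```text
t 41.65 world [ 0.5682 -0.0335  0.2639] clamp mm [-2.800e+01 -1.000e-01  2.639e+02] F [-0.7 -0.2 -0.7] w 0.0 0.0
tool axes in clamp (cols) [[1.0, -0.004, 0.0], [-0.004, -1.0, -0.002], [0.0, 0.002, -1.0]] q [ 0.52  0.25 -0.64  1.54  0.15  1.4  -0.33]
222 [224 223 223 222 223 224 219 175 100 103 104 142 214 226 224 210 187 173]
223 [223 224 224 223 223 215 155 103 101 103  98  99 146 193 226 222 217 213]
224 [225 226 226 225 216 155  52  64  91 102  97  72  60 117 202 224 219 216]
225 [226 226 226 226 210  68  47  54  70  84  80  61  52  68 151 225 223 221]
226 [227 227 227 226 211  47  47  48  51  57  55  51  49  47 132 225 225 226]
227 [227 227 228 227 211  39  48  47  46  47  48  48  47  54 137 226 227 227]
228 [227 228 227 227 213  96  39  41  46  47  47  44  40  87 178 227 227 227]
229 [225 226 227 226 221 188 133  63  37  40  40  64 118 168 218 227 227 227]
230 [224 224 224 225 225 222 207 181 147 145 157 191 207 219 229 228 227 225]
231 [225 225 225 225 224 223 223 221 213 214 218 228 229 228 229 228 227 226]
232 [226 226 226 226 225 223 222 222 225 227 227 227 227 226 227 228 228 227]
233 [228 227 225 225 225 225 224 223 225 226 226 225 223 223 227 228 228 226]
[10  3  2  6 23 16 10  5  3  7  5  2  2  2  2  2  2  2  2  1  1  1  1  2
  2  1  2  1  1  1  2  2  2  2  1  1  2  2  2  2  1  1  1  1  1  1  1  2
  1  1]
```

```bash
python3 -c "
from workcell import manip
print(manip.hand_in())"
```

```text
the job is handed in; nothing more can be done
None
```

The job is handed in, with no verdict returned: the lever was opened, the box pushed home, the nut turned clockwise to a gap of about 5 mm (estimated from the pictures), and the lever shut to its stop with the foot pressing the lid and the arm clear.

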